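# Turn the inspection torch round into its bracket and bring the fossil into its beam

## Task

Set up the raking light for the fossil: take the inspection torch out of its charging cradle, turn it end for end and lay it gently, without dropping it, in the red bracket, tail at the closed end and lens pointing across the slide. Then push the blue carriage along the slide until it sits in the middle notch, in front of the lens. Leave the fossil lying untouched on its pad and do not disturb the other things on the bench.

Things in the scene. Friction and masses are not known exactly. Their poses are not given: they have to be found in the camera images.
- torch: Loose torch, eight-sided bar 190 mm long, 0.15 kg. Origin on its axis at mid-length, +x to the lens, z up in the cradle. Aluminium barrel 28 mm across flats from x = -95 mm (orange tail button) to +50; dark bezel 36 mm across flats from +50 to +95. Side flats give a flat grip; it does not roll. Centre of mass 6 mm behind the origin. On the bench its axis is 14 (tail) to 18 mm (bezel) up.
- torch_lens (a point): Centre of the pale yellow lens face at the bezel end, on the torch's axis, 95 mm ahead of its origin.
- torch_tail (a point): Centre of the tail end face (orange button), on the torch's axis, 95 mm behind its origin.
- cradle: Fixed charging cradle, left or right on the bench: grey open-topped trough on a black base, the torch lying in it. Origin on the bench under the docked torch's origin, +x towards the docked lens (roughly towards the robot), z up. Docked axis level, along x, 42 mm up; the torch lifts straight out.
- cradle_mouth (a point): Mid-floor of the cradle at bench height where its trough begins, at cradle x = -15 mm. From here to an end wall (x = +97 to +103) the trough's walls, 41 mm apart inside, 51 outside, 52 mm high, shroud the lens half: no room for fingers. The tail, x = -95 to -15, stands free, its underside 28 mm up; the base plate (8 mm high, 78 wide) begins at x = -21.
- bracket: Fixed torch bracket: red open-topped trough on a dark pedestal. Origin on the bench under the origin of a well seated torch, +x the way the lens must point (across the slide), z up. Trough floor 48 mm up, seated axis level at 62 mm. Closed back: inner face at x = -101 mm, 74 mm high. Base plate 76 mm wide, 8 high, x = -105 to +19.
- bracket_front (a point): Middle of the bracket trough's open front, at bracket x = +15 mm, 62 mm up. Side walls from here to the back are 34 mm apart inside up to 68 mm height, then flare at 45 degrees to about 53 mm at 77 mm height. The trough takes the barrel, not the bezel, with no room for fingers beside it; the front 80 mm of the seated torch stand out, free all round.
- slide: Fixed linear slide: aluminium base 530 mm long (its y) and 90 mm wide, two steel rods (tops 29 mm up), a blue end block 32 mm high at each end. Origin centre of the underside, z up. Carriage notches at y = -190, +60 and +190 mm, marked on the base, yellow at the middle one.
- view_notch (a point): The slide's middle notch (yellow marks), the viewing station in front of the bracket: at slide y = +60 mm on the centre line, bench height; axes as the slide's.
- carriage: Blue carriage, 100 (x) by 120 mm (y), sliding along the slide's y only, axes as the slide's. Origin at bench height under its centre; it is in the notch when this is at view_notch. Starts 165 to 230 mm short of it, on the -y side. Pad top 46 mm, lips 54 mm up. Sliding takes about 2 N.
- push_face (a point): Middle of the outer (-y) face of the carriage's upright push plate, 60 mm to -y of the carriage's origin, 65 mm up. The plate is 70 mm wide (x), 6 thick, 34 to 90 mm high. A sprung plunger takes about 6 N to ride over a notch's rim, from 16 mm before the notch; past the crest, 8 mm before it, it snaps in and is held within 2 mm. Pushed fast it can run through.
- fossil: Fossil: pale bone on a lump of dark brown rock, 76 mm across, 46 mm high, 0.3 kg, loose on the carriage's foam pad. Origin centre of its underside, z up.
- mat_clear (a point): Middle of a clear strip of the green bench mat, right of the bracket, at bench height: 140 mm wide (world y) and 200 mm long (world x) with nothing on it.
- finds_tray: White open tray of finds, 150 x 110 x 34 mm, fixed; it stands on the side of the bench where the cradle is not. Origin centre of its underside.
- brush: Bystander: brush lying on the bench beyond the left end of the slide.
- spatula: Bystander: spatula, 170 mm, lying at the far right. Origin at its underside.
- jar: Bystander: jar, 60 mm wide, 85 mm high, standing beyond the right end of the slide.
- scale_bar: Bystander: black and white scale bar, 160 x 22 x 6 mm, behind the slide.
- loupe: Bystander: hand lens, 54 mm ring with a 70 mm wooden handle, at the near left.
Things that resemble listed ones, but are neither listed nor needed, are in the scene too. Leave any pink look-alike of the bracket alone.

How it is judged:
By the outcome, as a careful person would: the job done as asked, in the order asked, and still so for the second after the job is handed in, with the robot touching nothing.
It also fails if it takes over 69 s, if anything falls off the work surface, if the arm or the gripper's body presses on something with over 40 N, if the wrist force passes 120 N, or if a joint passes its speed limit or range.

## Robot

A 6-joint arm with a two-finger parallel gripper is mounted at the origin on the work surface. World frame = base frame: x ahead of the robot, y to its left, z up, the work surface at z = 0. Lengths are in m, angles in rad, forces in N, time in s.
With the tool pointing down it reaches from about 0.375 to 0.9 m from the base axis. Payload 3.1 kg.
Tool frame: the origin (TCP) lies on the front face of the gripper's body, between the roots of the fingers; the fingertips stand 73 mm ahead of it and the grasp point (between the pads) lies 54 mm ahead of it (manip.finger_overhang is the distance from the TCP to the fingertips, in m); z points along the fingers, y is the direction in which the jaws open and shut (so a half turn about z gives the same grasp; the last joint's range is limited). The gripper opens to 85 mm and grips with 20 to 120 N. Pads are 22 mm wide; open, the fingers measure 114 mm over their backs; the gripper's body (76 mm by 85 mm) begins 54 mm behind the grasp point. The pads swing forward as they close: fully open they stand 13 mm farther back than shut.
Start: joints at [-1.464, 0.527, 1.433, -0, 1.181, -0.178], TCP at [0.176, -0.6, 0.304] pointing down, gripper open.
Joint ranges: [-3.08, 3.08], [-0.75, 2.2], [0.22, 2.44], [-1.43, 4.57], [0, 2.65], [-2.85, 2.85]. Speed limits (rad/s): [2.79, 2.79, 3.14, 3.14, 3.14, 3.14].

## Interface

Orientations are given as a unit quaternion [x, y, z, w].
In Python, from station import manip gives the robot as it stands.
- The arm moves only by the tool apply_moves, never from a script. Its argument "increments" is a list that holds one entry, the list of rows, each a list of 4 numbers: the shift along the tool's x, y, z in m, then the turn about the tool's z in degrees. In form: [[[dx, dy, dz, spin], ...]]. A call has 1 to 5 rows; each row shifts and turns the pose as measured when the row begins, along the tool's axes as they then stand; what a row does not reach is not made up. A row lasts 1/10 s, in which the tool goes at most 50 mm and 8.59 degrees, less where a joint would pass 70% of its speed; a pose out of reach is approached as far as the arm can. A call with a gripper value outside its range is refused whole. "fingers" is the opening, from 0 (shut) to 1 (fully open), set as the call begins (left out, the last holds). The fingers move at their own pace and stop on an object; "newtons" is the grip in N (left out, the last holds). Time passes only in rows, so rows that do not move let the fingers close. It gives the time, the measured TCP pose, the force and the opening at its end, in the units of the state.
- manip.sense(): the state, without advancing time (a new reading comes with each control period).
- manip.snapshot(name): name is "side" or "top"; returns (picture, depth): 384x512x3 uint8, red, green, blue; 384x512 float32, m along the optical axis (not along the pixel's ray), 0 where there is no reading.
- manip.camera_model(name): a dict with "mtx" (3x3 intrinsics, pixels), "R" (3x3) and "t" (3): a world point X has camera coordinates R X + t. Camera axes: x right, y down, z forward; pixel columns grow to the right and rows downward; lengths in m; the calibration is good to about 2 mm. A picture is of the moment at which its call begins. camera_model takes no time and is no camera call.
- manip.sign_off(): hands the job in, once; it reports no verdict.
The state is a dict: "t": time; "q": joint angles; "qd": joint speeds; "tau": joint torques, N m; "tcp_pos": TCP position; "tool_rot": TCP orientation; "force": force on the tool from outside, world axes, zero at the start; "ft_torque": the same for the moment, N m; "finger_gap": opening from 0.0 (shut) to 1.0 (fully open).
Only numpy, scipy, OpenCV 4.12 (cv2) and the standard library are available. Lean on these libraries where they do the work, as an engineer would, in place of code of your own. Each camera call takes 0.05 s, during which the arm holds its last target.

## Working session

There is one attempt and no reset: what is moved stays moved. The work goes in short steps, Python scripts to look and compute and a tool call to move; the robot and the scene stay as the last step left them, time stands still between calls to the robot, and variables do not carry over. Pictures are saved under pics/ and viewed, and the job is handed in when it is done.

Besides the shell and the picture viewer there is one more tool, called after ">>>" as a command line: name --argument value ..., lists and objects as JSON in quotes. apply_moves: Moves the arm, as the interface text tells. Its arguments: {"type":"object","properties":{"increments":{"type":"array","items":{"type":"array","items":{"type":"array","items":{"type":"number"}}}},"fingers":{"type":"number"},"newtons":{"type":"number"}},"required":["increments"]}

```bash
ls; mkdir -p pics
python3 - <<'E'
from station import manip
import cv2,numpy as np
print(manip.sense(), manip.finger_overhang)
for n in("side","top"):
    p,d=manip.snapshot(n); cv2.imwrite(f"pics/{n}0.png",p[:,:,::-1]); np.save(f"{n}0d.npy",d)
    m=manip.camera_model(n); print(n,m)
E
```

```text
pics
{'t': 0.0, 'q': array([-1.46347642e+00,  5.28428990e-01,  1.43391871e+00, -7.57378305e-06,
        1.18137562e+00, -1.78497988e-01]), 'qd': array([ 0.00080092, -0.00148697, -0.00169796, -0.00010096,  0.00039037,
        0.00034096]), 'tau': array([ 7.46372953e-04, -4.42344832e+01, -1.78022593e+01, -5.81347263e-05,
        8.45681468e-03,  3.10598864e-06]), 'tcp_pos': array([ 0.17618042, -0.59906617,  0.30295106]), 'tool_rot': array([ 9.89805116e-01,  1.42424353e-01,  3.44066152e-05, -1.06478448e-03]), 'force': array([-0.66284035, -0.29327979,  0.13997929]), 'ft_torque': array([-0.01854949,  0.02422664, -0.00597533]), 'finger_gap': 0.9985829583733523} 0.0726
side {'mtx': array([[349.13919946,   0.        , 262.97223115],
       [  0.        , 349.13919946, 191.75810749],
       [  0.        ,   0.        ,   1.        ]]), 'R': array([[-0.72287889, -0.69061994, -0.02214064],
       [-0.42032332,  0.46493729, -0.77920576],
       [ 0.54842904, -0.55396517, -0.62637702]]), 't': array([0.40759676, 0.27948225, 0.78878749])}
top {'mtx': array([[401.13483512,   0.        , 254.84132335],
       [  0.        , 401.13483512, 192.95240828],
       [  0.        ,   0.        ,   1.        ]]), 'R': array([[-0.02402507, -0.99970653,  0.00310776],
       [-0.99656906,  0.02370316, -0.07929866],
       [ 0.07920172, -0.00500225, -0.99684606]]), 't': array([0.02089603, 0.54989138, 1.12314195])}
```

Run:
```python
import cv2
for n in("side","top"):
    p=cv2.imread(f"pics/{n}0.png"); cv2.imwrite(f"pics/{n}0b.png",cv2.resize(p,(800,600),interpolation=cv2.INTER_CUBIC))
```

```text
(no output)
```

View pics/top0b.png

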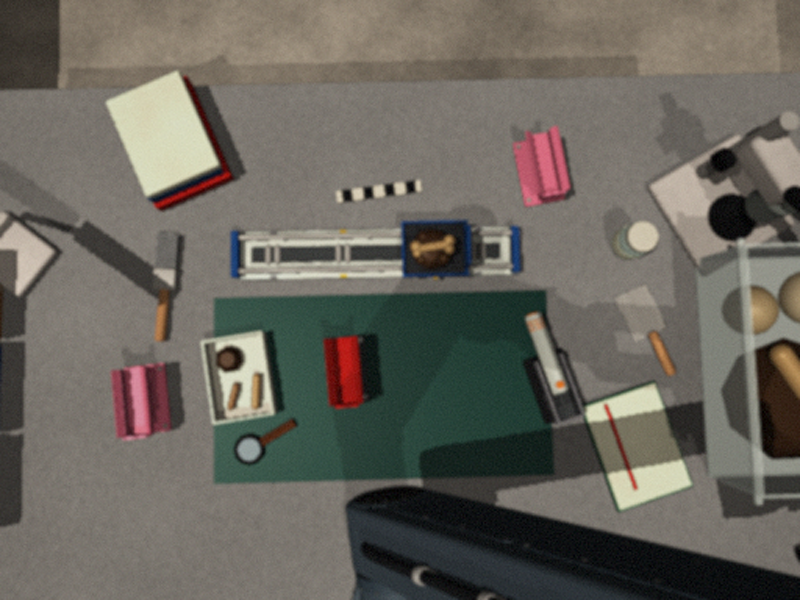

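View pics/side0b.png

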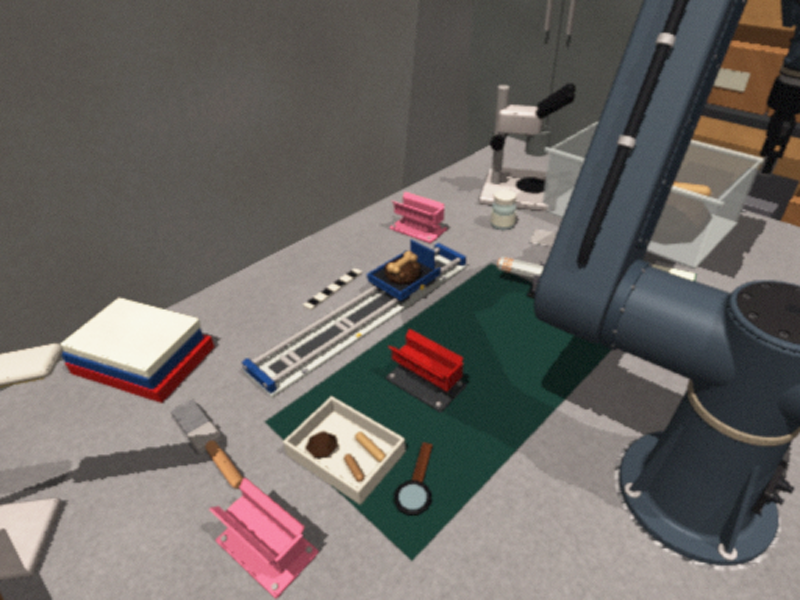

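Run:
```python
import cv2
p=cv2.imread("pics/top0.png")
def c(x0,y0,w,h,s,n):
    cv2.imwrite(f"pics/{n}.png",cv2.resize(p[y0:y0+h,x0:x0+w],None,fx=s,fy=s,interpolation=cv2.INTER_CUBIC))
c(325,190,60,90,6,"c_torch")
c(200,205,45,65,8,"c_brk")
c(140,130,200,60,4,"c_slide")
```

```text
(no output)
```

View pics/c_torch.png

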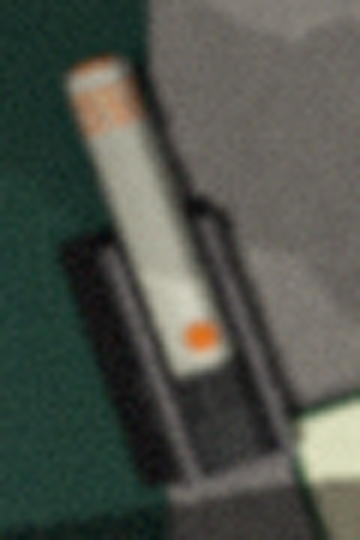

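View pics/c_brk.png

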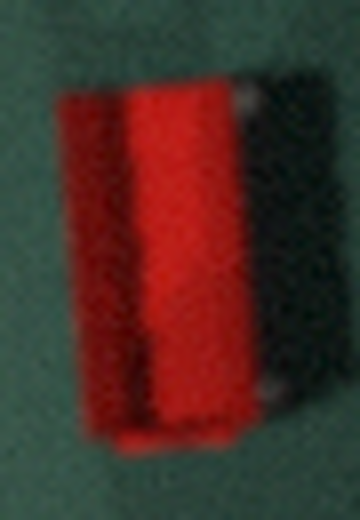

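View pics/c_slide.png

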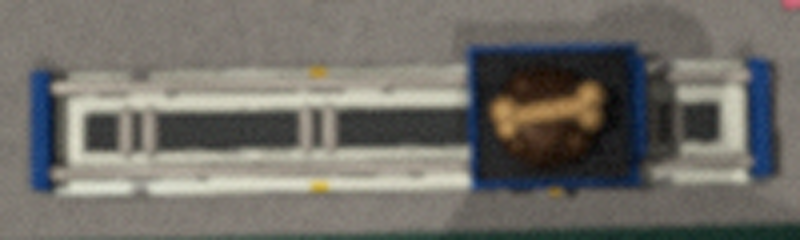

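```bash
cat > h.py <<'E'
import numpy as np, cv2
from station import manip
def px2w(n,u,v,z):
    m=manip.camera_model(n); K,R,t=m["mtx"],m["R"],m["t"]
    r=R.T@np.linalg.inv(K)@np.array([u,v,1.]); o=-R.T@t
    return o+r*(z-o[2])/r[2]
def w2px(n,X):
    m=manip.camera_model(n); c=m["R"]@np.array(X)+m["t"]; c=m["mtx"]@c; return c[:2]/c[2]
def cloud(n,d):
    m=manip.camera_model(n); v,u=np.mgrid[:384,:512]
    P=np.stack([u,v,np.ones_like(u)],-1)@np.linalg.inv(m["mtx"]).T*d[...,None]
    return (P-m["t"])@m["R"]
def yaw(q): # tool x axis yaw
    from scipy.spatial.transform import Rotation as Ro
    M=Ro.from_quat(q).as_matrix(); return np.degrees(np.arctan2(M[1,0],M[0,0])),M
E
python3 - <<'E'
from h import *
d=np.load("top0d.npy");C=cloud("top",d)
np.set_printoptions(precision=4,suppress=True)
def P(c,z,x0,y0,s): return px2w("top",x0+(c[0]+.5)/s-.5,y0+(c[1]+.5)/s-.5,z)
T=lambda a,b,z=.056:P((a,b),z,325,190,6)
print("tail",T(100,68),"barrel end",T(205,375),"switch",T(200,337))
print("edges mid: L",T(128,210),"R",T(183,210),"L",T(140,270),"R",T(203,300))
# depth check
for (u,v) in [(345,215),(347,225),(350,235),(330,230),(300,215)]: print(u,v,C[v,u])
# barrel top points
sub=C[195:256,330:370].reshape(-1,3); s=sub[(abs(sub[:,2]-.056)<.006)]; print(len(s))
c=s[:,:2].mean(0);w,V=np.linalg.eigh(np.cov((s[:,:2]-c).T));print(c,V[:,1],np.sqrt(w*12),np.median(s[:,2]))
B=lambda a,b,z:P((a,b),z,200,205,8)
print("brk top front L,R",B(62,95,.077),B(238,82,.077)," back L,R",B(90,438,.077),B(262,410,.077),"backwall top",B(115,448,.074),B(235,440,.074))
print("floor edge L front back",B(130,95,.048),B(158,410,.048))
S=lambda a,b,z:P((a,b),z,140,130,4)
print("yellow marks",S(318,71,.008),S(318,187,.008))
print("endblk L outer",S(32,70,.032),S(32,190,.032),"R outer",S(770,60,.032),S(772,175,.032))
print("carriage corners",S(470,48,.054),S(470,188,.054),S(638,45,.054),S(645,185,.054),"plate top",S(638,60,.09),S(640,175,.09))
for (u,v) in [(301,160),(300,155),(299,150),(296,160),(215,245),(220,225)]: print(u,v,C[v,u])
E
```

```text
tail [ 0.5197 -0.2305  0.056 ] barrel end [ 0.3783 -0.2727  0.056 ] switch [ 0.3956 -0.2712  0.056 ]
edges mid: L [ 0.4542 -0.2407  0.056 ] R [ 0.4536 -0.2659  0.056 ] L [ 0.4267 -0.245   0.056 ] R [ 0.4124 -0.2733  0.056 ]
345 215 [ 0.4807 -0.2401  0.0522]
347 225 [ 0.453  -0.2446  0.0516]
350 235 [ 0.4254 -0.2511  0.0545]
330 230 [ 0.4394 -0.2071 -0.0009]
300 215 [ 0.4848 -0.1214  0.0019]
556
[ 0.4385 -0.256 ] [-0.9485 -0.3167] [0.0363 0.1649] 0.054111985157033735
brk top front L,R [0.4852 0.138  0.077 ] [0.4882 0.0785 0.077 ]  back L,R [0.3703 0.1303 0.077 ] [0.3782 0.0725 0.077 ] backwall top [0.3665 0.1223 0.074 ] [0.3682 0.0819 0.074 ]
floor edge L front back [0.4854 0.1177 0.048 ] [0.3769 0.1099 0.048 ]
yellow marks [0.687  0.1085 0.008 ] [0.602 0.11  0.008]
endblk L outer [0.6878 0.3104 0.032 ] [0.6017 0.3106 0.032 ] R outer [ 0.6827 -0.2163  0.032 ] [ 0.6    -0.2145  0.032 ]
carriage corners [ 0.6918 -0.002   0.054 ] [0.5931 0.0005 0.054 ] [ 0.6912 -0.1197  0.054 ] [ 0.5923 -0.1214  0.054 ] plate top [ 0.6733 -0.1151  0.09  ] [ 0.5949 -0.1138  0.09  ]
301 160 [ 0.6315 -0.119   0.088 ]
300 155 [ 0.6448 -0.1165  0.0901]
299 150 [ 0.6588 -0.1144  0.0889]
296 160 [ 0.6385 -0.1101  0.0462]
215 245 [0.4068 0.1212 0.0488]
220 225 [0.4614 0.1065 0.0487]
```

Run:
```python
from h import *
np.set_printoptions(precision=4,suppress=True)
p=cv2.imread("pics/top0.png")
# rectify to plane z (homography) at 0.5 mm/px : torch and bracket
def rect(z,x0,x1,y0,y1,mm,name):
    W=int((y1-y0)/mm);H=int((x1-x0)/mm)
    wc=[(x1,y1),(x1,y0),(x0,y0),(x0,y1)]
    src=np.float32([w2px("top",(a,b,z)) for a,b in wc]);dst=np.float32([(0,0),(W,0),(W,H),(0,H)])
    M=cv2.getPerspectiveTransform(src,dst);o=cv2.warpPerspective(p,M,(W,H),flags=cv2.INTER_CUBIC)
    o=cv2.resize(o,None,fx=1,fy=1)
    for k in range(0,W,int(round(.02/mm))): cv2.line(o,(k,0),(k,4),(255,255,255),1)
    for k in range(0,H,int(round(.02/mm))): cv2.line(o,(0,k),(4,k),(255,255,255),1)
    cv2.imwrite(f"pics/{name}.png",o)
rect(.045,.32,.54,-.32,-.18,.0004,"r_torch")
rect(.077,.35,.51,.04,.16,.0003,"r_brk")
```

```text
(no output)
```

View pics/r_torch.png

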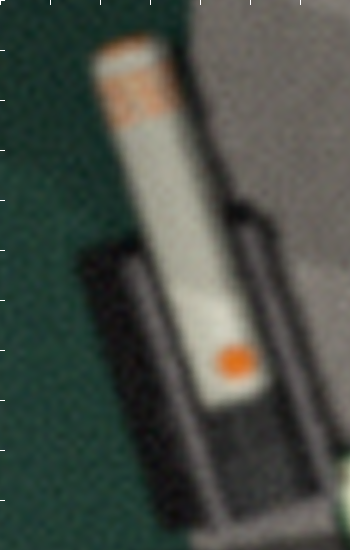

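View pics/r_brk.png

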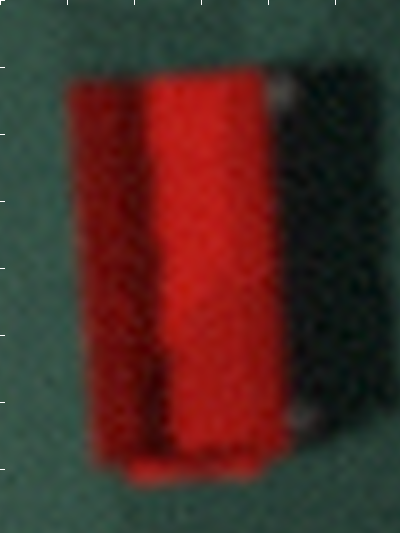

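The top image shows the following (800x600 pixels).
- **Torch:** the only torch-like bar lies in the grey/black cradle at (548,355), tail with orange band at (537,318), lens half in the trough. The brush handle (163,315) and the spatula handle (662,352) could be mistaken for it.
- **Bracket:** the red one is at (345,370). The pink look-alikes at (140,400) and (543,165) are to be left alone.
- **Carriage:** it is at (435,248). The yellow middle notch marks are at (343,232) and (343,275).

The close crops confirm the torch and the red bracket. Starting the approach.

```bash
cat > go.py <<'E'
import sys; from h import *
x,y,z,w=map(float,sys.argv[1:5])
s=manip.sense(); a,M=yaw(s["tool_rot"]); d=M.T@(np.array([x,y,z])-s["tcp_pos"])
print("t%.1f tcp"%s["t"],s["tcp_pos"].round(4),"yaw%.1f"%a,"delta mm",(d*1000).round(1),"spin %.1f"%(-((w-a+180)%360-180)),"F",s["force"].round(1),"gap%.3f"%s["finger_gap"],"q6 %.2f"%s["q"][5])
E
python3 go.py .4814 -.2426 .2 17.7
```

```text
t0.1 tcp [ 0.1762 -0.5991  0.303 ] yaw16.4 delta mm [ 393.3 -255.8  103.6] spin -1.3 F [-1.  -0.9  0.5] gap1.000 q6 -0.18
```

>>> apply_moves --increments '[[[0.039,-0.026,0.01,0],[0.039,-0.026,0.01,0],[0.039,-0.026,0.01,0],[0.039,-0.026,0.01,0],[0.039,-0.026,0.01,0]]]' --fingers 1 --newtons 50

```text
t: 0.6
tcp_pos: [0.3271, -0.4212, 0.2504]
tool_rot: [0.991, 0.136, -0.0, 0.003]
force: [0.5, -0.4, 0.3]
finger_gap: 0.998
```

```bash
python3 go.py .4814 -.2426 .2 17.7
```

```text
t0.6 tcp [ 0.3271 -0.4212  0.2504] yaw15.7 delta mm [ 197.  -130.5   49.4] spin -2.0 F [ 0.5 -0.4  0.3] gap0.998 q6 0.18
```

>>> apply_moves --increments '[[[0.0395,-0.026,0.01,-0.5],[0.0395,-0.026,0.01,-0.5],[0.0395,-0.026,0.01,-0.5],[0.0395,-0.026,0.01,-0.5],[0.0395,-0.026,0.01,0]]]'

```text
t: 1.1
tcp_pos: [0.4828, -0.2329, 0.1967]
tool_rot: [0.988, 0.153, -0.001, 0.002]
force: [1.3, -0.1, -0.6]
finger_gap: 1.001
```

```bash
python3 go.py .4814 -.2426 .1015 17.7
python3 - <<'E'
from h import *
for n in("top","side"):
    p,d=manip.snapshot(n); cv2.imwrite(f"pics/{n}1.png",cv2.resize(p[:,:,::-1],(800,600),interpolation=cv2.INTER_CUBIC))
E
```

```text
t1.1 tcp [ 0.4828 -0.2329  0.1967] yaw17.6 delta mm [-4.1  8.5 95.2] spin -0.1 F [ 1.3 -0.1 -0.6] gap1.001 q6 0.61
```

View pics/side1.png

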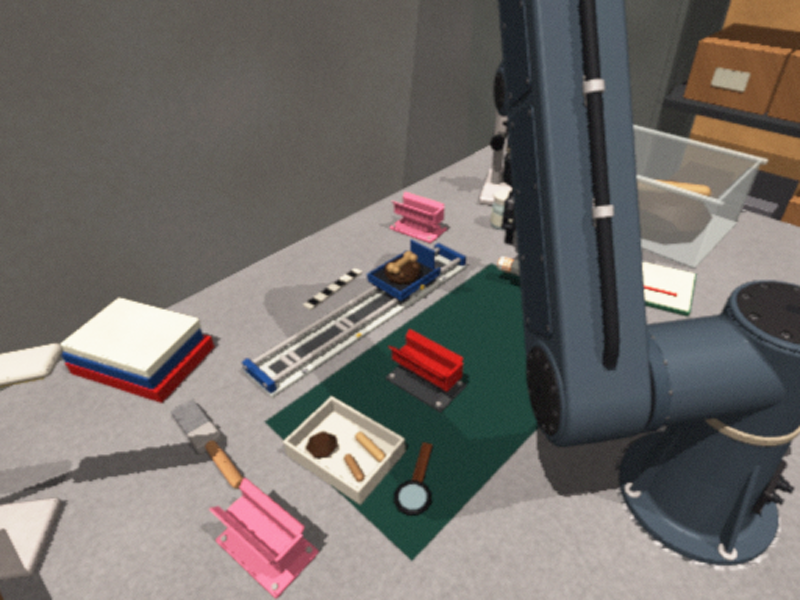

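The side view is blocked by the arm (column ~570), so I'll rely on the top-view measurement, which was consistent.

>>> apply_moves --increments '[[[-0.003,0.007,0.0,0],[0,0,0,0]]]'

```text
t: 1.4
tcp_pos: [0.4832, -0.2365, 0.1952]
tool_rot: [0.987, 0.159, -0.002, 0.0]
force: [-0.6, -1.1, -0.1]
finger_gap: 1.001
```

```bash
python3 go.py .4814 -.2426 .1015 17.7
python3 - <<'E'
from h import *
p,d=manip.snapshot("top"); cv2.imwrite(f"pics/top2c.png",cv2.resize(p[160:290,270:420,::-1],None,fx=5,fy=4.5,interpolation=cv2.INTER_CUBIC))
E
```

```text
t1.4 tcp [ 0.4832 -0.2365  0.1952] yaw18.3 delta mm [-3.2  5.3 93.7] spin 0.6 F [-0.6 -1.1 -0.1] gap1.001 q6 0.59
```

View pics/top2c.png

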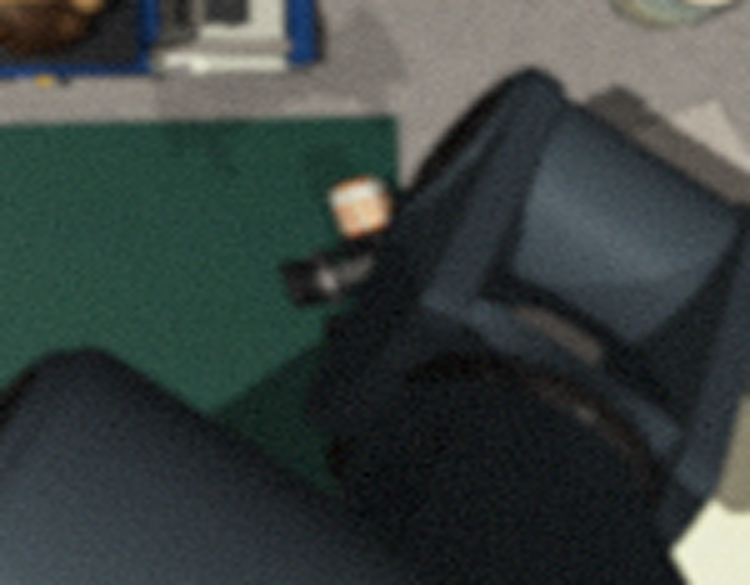

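The torch tail (355,205) sits just beyond the open finger (330,275), as planned. Descending.

>>> apply_moves --increments '[[[-0.002,0.003,0.02,0],[-0.001,0.002,0.02,0],[-0.001,0.001,0.02,0],[0,0,0.02,0.5],[0,0,0.01,0]]]'

```text
t: 1.95
tcp_pos: [0.4785, -0.2539, 0.1064]
tool_rot: [0.989, 0.146, 0.001, 0.004]
force: [0.4, 0.2, -1.4]
finger_gap: 1.0
```

```bash
python3 go.py .4814 -.2426 .1015 17.7
```

```text
t1.9 tcp [ 0.4785 -0.2539  0.1064] yaw16.8 delta mm [  6.  -10.    4.8] spin -0.9 F [ 0.4  0.2 -1.4] gap1.000 q6 0.59
```

>>> apply_moves --increments '[[[0.003,-0.006,0.002,-0.5],[0,0,0,0]]]'

```text
t: 2.15
tcp_pos: [0.4783, -0.2488, 0.1036]
tool_rot: [0.989, 0.149, 0.0, 0.003]
force: [0.0, 0.4, -0.2]
finger_gap: 1.001
```

```bash
python3 go.py .4814 -.2426 .1015 17.7
```

```text
t2.1 tcp [ 0.4783 -0.2488  0.1036] yaw17.1 delta mm [ 4.8 -5.   2.1] spin -0.6 F [ 0.   0.4 -0.2] gap1.001 q6 0.59
```

>>> apply_moves --increments '[[[0.005,-0.005,0.002,-0.6],[0.002,-0.002,0.001,-0.3],[0,0,0,0]]]'

```text
t: 2.45
tcp_pos: [0.4841, -0.24, 0.1025]
tool_rot: [0.988, 0.157, 0.002, 0.005]
force: [-0.5, 0.3, -0.0]
finger_gap: 0.998
```

```bash
python3 go.py .4814 -.2426 .1015 17.7
```

```text
t2.5 tcp [ 0.4841 -0.24    0.1025] yaw18.1 delta mm [-3.3  1.6  1. ] spin 0.4 F [-0.5  0.3 -0. ] gap0.998 q6 0.59
```

>>> apply_moves --increments '[[[-0.001,0.001,0,0],[0,0,0,0],[0,0,0,0],[0,0,0,0],[0,0,0,0]]]' --fingers 0 --newtons 50

```text
t: 2.95
tcp_pos: [0.4843, -0.2414, 0.1039]
tool_rot: [0.987, 0.158, 0.003, 0.006]
force: [-0.6, 0.2, 0.9]
finger_gap: 0.315
```

```bash
python3 go.py .4814 -.2426 .1015 17.7
```

```text
t3.0 tcp [ 0.4843 -0.2414  0.1039] yaw18.2 delta mm [-3.2  0.2  2.3] spin 0.5 F [-0.6  0.2  0.9] gap0.315 q6 0.59
```

>>> apply_moves --increments '[[[0,0,-0.008,0],[0,0,-0.015,0],[0,0,-0.025,0],[0,0,-0.03,0],[0,0,-0.03,0]]]'

```text
t: 3.45
tcp_pos: [0.4807, -0.2385, 0.2112]
tool_rot: [0.988, 0.158, -0.002, 0.0]
force: [1.1, -0.4, -2.8]
finger_gap: 0.313
```

```bash
python3 go.py .435 -.07 .25 17.7
```

```text
t3.5 tcp [ 0.4807 -0.2385  0.2112] yaw18.1 delta mm [   8.8 -174.3  -38.8] spin 0.4 F [ 1.1 -0.4 -2.8] gap0.313 q6 0.59
```

>>> apply_moves --increments '[[[0,-0.03,-0.01,0],[0,-0.045,-0.01,0],[0,-0.045,-0.01,0],[0,-0.04,-0.005,-4],[0,-0.01,0,-8.5]]]'

```text
t: 3.95
tcp_pos: [0.4274, -0.0759, 0.252]
tool_rot: [0.964, 0.264, 0.003, 0.006]
force: [0.3, -0.9, -1.5]
finger_gap: 0.312
```

>>> apply_moves --increments '[[[0,0,0,-8.5],[0,0,0,-8.5],[0,0,0,-8.5],[0,0,0,-8.5],[0,0,0,-8.5]]]'

```text
t: 4.45
tcp_pos: [0.4235, -0.0713, 0.254]
tool_rot: [0.801, 0.599, 0.001, 0.005]
force: [0.6, 0.6, -3.0]
finger_gap: 0.315
```

```bash
python3 go.py .418 -.068 .25 180
```

```text
t4.5 tcp [ 0.4235 -0.0713  0.254 ] yaw73.5 delta mm [ 1.6 -6.2  3.9] spin -106.5 F [ 0.6  0.6 -3. ] gap0.315 q6 -0.13
```

>>> apply_moves --increments '[[[0,0,0,-8.5],[0,0,0,-8.5],[0,0,0,-8.5],[0,0,0,-8.5],[0,0,0,-8.5]]]'

```text
t: 4.95
tcp_pos: [0.421, -0.0701, 0.2551]
tool_rot: [0.526, 0.85, -0.001, 0.004]
force: [0.2, 0.5, -2.1]
finger_gap: 0.309
```

>>> apply_moves --increments '[[[0,0,0,-8.5],[0,0,0,-8.5],[0,0,0,-8.5],[0,0,0,-8.5],[0,0,0,-8.5]]]'

```text
t: 5.45
tcp_pos: [0.4184, -0.0691, 0.2561]
tool_rot: [0.178, 0.984, -0.002, 0.001]
force: [-0.3, -0.8, -1.5]
finger_gap: 0.311
```

```bash
python3 go.py .418 -.068 .12 180
```

```text
t5.5 tcp [ 0.4184 -0.0691  0.2561] yaw159.5 delta mm [  1.1   1.4 136.1] spin -20.5 F [-0.3 -0.8 -1.5] gap0.311 q6 -1.64
```

>>> apply_moves --increments '[[[0,0,0,-8.5],[0,0,0.01,-8.5],[0,0,0.03,-3],[0,0,0.04,0],[0,0,0.03,0]]]'

```text
t: 5.95
tcp_pos: [0.4209, -0.0707, 0.1487]
tool_rot: [0.0, 1.0, -0.005, 0.007]
force: [0.1, -0.1, -1.8]
finger_gap: 0.312
```

```bash
python3 go.py .418 -.068 .09 180;  python3 - <<'E'
from h import *
for n in("top","side"):
    p,d=manip.snapshot(n); cv2.imwrite(f"pics/{n}3.png",cv2.resize(p[:,:,::-1],(800,600),interpolation=cv2.INTER_CUBIC))
E
```

```text
t6.0 tcp [ 0.4209 -0.0707  0.1487] yaw180.0 delta mm [ 3.7  3.4 58.6] spin -0.0 F [ 0.1 -0.1 -1.8] gap0.312 q6 -1.99
```

View pics/side3.png

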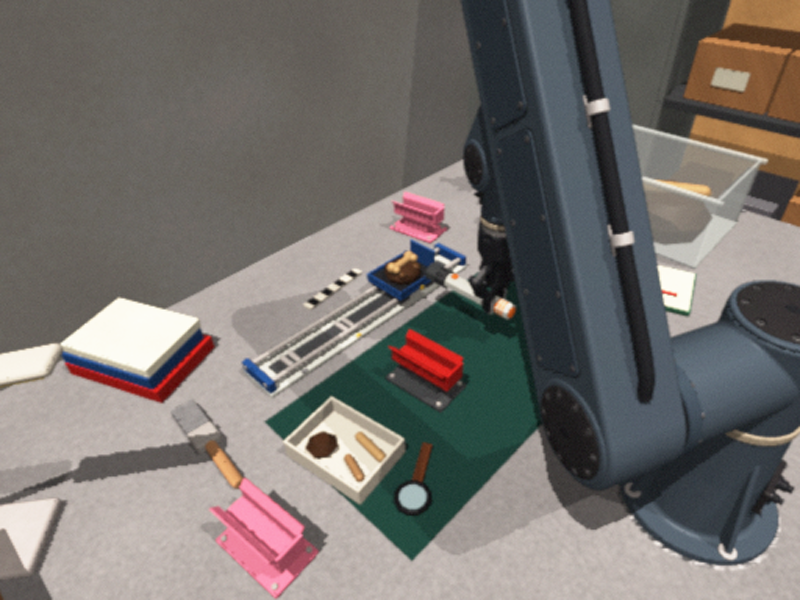

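View pics/top3.png

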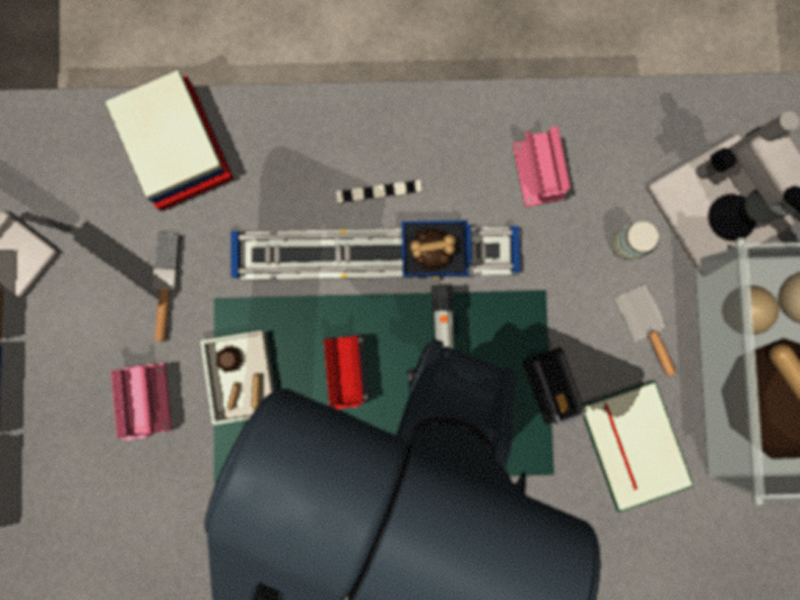

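The torch is held level, lens at (440,288) in the top view and 25-30 mm clear of the slide. Lowering onto the mat.

>>> apply_moves --increments '[[[0.002,0.002,0.02,0],[0.001,0.001,0.02,0],[0,0,0.012,0],[0,0,0.006,0],[0,0,0.0,0]]]'

```text
t: 6.55
tcp_pos: [0.4198, -0.0689, 0.0926]
tool_rot: [0.0, 1.0, -0.005, 0.006]
force: [-0.2, -0.1, -1.5]
finger_gap: 0.313
```

```bash
python3 go.py .418 -.068 .08 180
```

```text
t6.5 tcp [ 0.4198 -0.0689  0.0926] yaw180.0 delta mm [ 2.   1.  12.6] spin -0.0 F [-0.2 -0.1 -1.5] gap0.313 q6 -1.98
```

>>> apply_moves --increments '[[[0,0,0.004,0],[0,0,0.004,0],[0,0,0.003,0],[0,0,0.002,0]]]'

```text
t: 6.95
tcp_pos: [0.4218, -0.0698, 0.0818]
tool_rot: [0.0, 1.0, -0.006, 0.009]
force: [1.4, -1.3, -0.9]
finger_gap: 0.313
```

>>> apply_moves --increments '[[[0,0,0.002,0],[0,0,0.002,0]]]'

```text
t: 7.15
tcp_pos: [0.4219, -0.0698, 0.0777]
tool_rot: [0.0, 1.0, -0.007, 0.009]
force: [-1.0, -0.7, -1.7]
finger_gap: 0.306
```

>>> apply_moves --increments '[[[0,0,0.001,0],[0,0,0.001,0]]]'

```text
t: 7.35
tcp_pos: [0.4218, -0.0698, 0.0771]
tool_rot: [0.0, 1.0, -0.007, 0.01]
force: [-1.5, 0.1, 19.0]
finger_gap: 0.316
```

```bash
python3 go.py .418 -.068 .076 180;  python3 - <<'E'
from h import *
p,d=manip.snapshot("side"); C=cloud("side",d)
c=p[150:230,240:370,::-1]; cv2.imwrite("pics/side4.png",cv2.resize(c,None,fx=6,fy=6,interpolation=cv2.INTER_CUBIC))
E
```

```text
t7.3 tcp [ 0.4218 -0.0698  0.0771] yaw180.0 delta mm [3.8 1.8 1. ] spin -0.0 F [-1.5  0.1 19. ] gap0.316 q6 -1.98
```

View pics/side4.png

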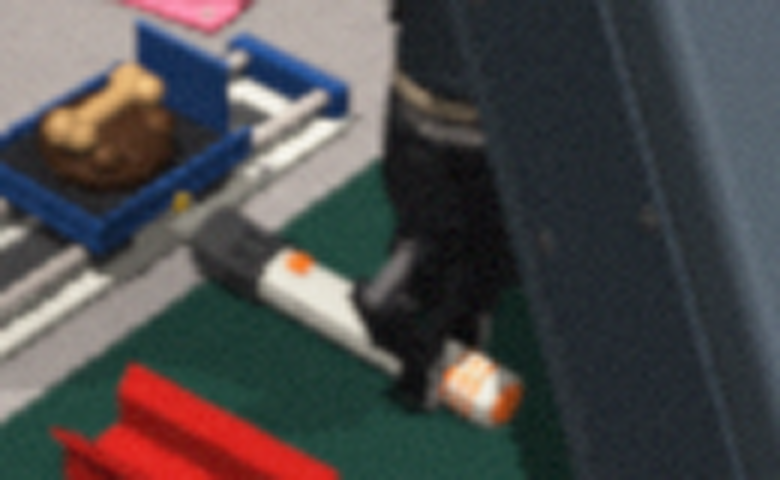

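The torch lies on the mat between the fingers (contact 19 N). Releasing.

>>> apply_moves --increments '[[[0,0,0,0],[0,0,0,0],[0,0,0,0]]]' --fingers 0.75

```text
t: 7.7
tcp_pos: [0.4222, -0.0699, 0.0778]
tool_rot: [0.0, 1.0, -0.007, 0.011]
force: [0.6, 0.7, 0.1]
finger_gap: 0.75
```

>>> apply_moves --increments '[[[0,0,-0.01,0],[0,0,-0.02,0],[0,0,-0.03,0],[0,0,-0.04,0],[0,0,-0.04,0]]]'

```text
t: 8.2
tcp_pos: [0.4168, -0.0672, 0.2189]
tool_rot: [0.0, 1.0, -0.004, 0.005]
force: [1.9, -0.0, 0.0]
finger_gap: 0.752
```

>>> apply_moves --increments '[[[0.02,0.03,-0.04,0],[0.01,0.045,-0.04,0],[0,0.045,0,0],[0,0.045,0,0],[0,0,0,0]]]'

```text
t: 8.7
tcp_pos: [0.3908, 0.0915, 0.2969]
tool_rot: [0.003, 1.0, -0.006, 0.016]
force: [0.8, 0.0, 0.5]
finger_gap: 0.752
```

```bash
python3 go.py .418 -.068 .076 180;  python3 - <<'E'
from h import *
for n in("top","side"):
    p,d=manip.snapshot(n); cv2.imwrite(f"pics/{n}5.png",p[:,:,::-1]);np.save(f"{n}5d.npy",d)
    cv2.imwrite(f"pics/{n}5b.png",cv2.resize(p[:,:,::-1],(800,600),interpolation=cv2.INTER_CUBIC))
E
```

```text
t8.7 tcp [0.3908 0.0915 0.2969] yaw179.7 delta mm [ -21.1 -156.6  223.7] spin -0.3 F [0.8 0.  0.5] gap0.752 q6 -1.60
```

View pics/top5b.png

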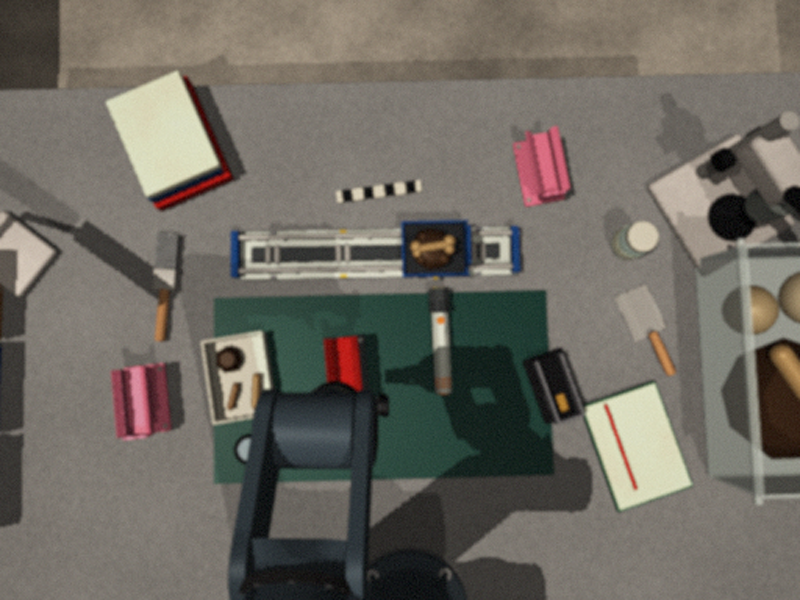

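Run:
```python
from h import *
p=cv2.imread("pics/top5.png");mm=.0004
x0,x1,y0,y1,z=.36,.58,-.12,-.02,.018
W=int((y1-y0)/mm);H=int((x1-x0)/mm)
src=np.float32([w2px("top",(a,b,z)) for a,b in [(x1,y1),(x1,y0),(x0,y0),(x0,y1)]]);dst=np.float32([(0,0),(W,0),(W,H),(0,H)])
o=cv2.warpPerspective(p,cv2.getPerspectiveTransform(src,dst),(W,H),flags=cv2.INTER_CUBIC)
for k in range(0,W,25): cv2.line(o,(k,0),(k,5),(255,255,255),1)
for k in range(0,H,25): cv2.line(o,(0,k),(5,k),(255,255,255),1)
cv2.imwrite("pics/r_torch5.png",o)
print(manip.sense()["tool_rot"],manip.sense()["q"])
```

```text
[ 0.00428428  0.99984957 -0.00718394  0.01519464] [-0.05094987  0.2308916   1.98317359 -0.0165561   0.89656469 -1.60304058]
```

View pics/r_torch5.png

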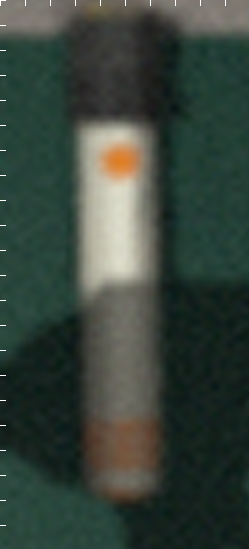

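```bash
python3 go.py .512 -.0666 .16 181
```

```text
t8.8 tcp [0.3915 0.0883 0.2964] yaw179.5 delta mm [-117.6 -151.9  142.2] spin -1.5 F [-0.2 -0.1 -0.4] gap0.752 q6 -1.60
```

>>> apply_moves --increments '[[[-0.025,-0.03,0.015,0],[-0.03,-0.04,0.03,-0.5],[-0.03,-0.04,0.03,-0.5],[-0.025,-0.03,0.03,-0.5],[-0.005,-0.006,0.02,0]]]'

```text
t: 9.3
tcp_pos: [0.5051, -0.0601, 0.1842]
tool_rot: [-0.007, 1.0, -0.009, 0.019]
force: [0.2, 0.0, 0.8]
finger_gap: 0.752
```

>>> apply_moves --increments '[[[0,0,0,0],[0,0,0,0]]]'

```text
t: 9.5
tcp_pos: [0.5037, -0.065, 0.181]
tool_rot: [-0.003, 1.0, -0.008, 0.015]
force: [-0.3, 0.3, 0.8]
finger_gap: 0.747
```

```bash
python3 go.py .512 -.0666 .077 181
```

```text
t9.5 tcp [ 0.5037 -0.065   0.181 ] yaw-179.6 delta mm [-5.100e+00  1.000e-01  1.042e+02] spin -0.6 F [-0.3  0.3  0.8] gap0.747 q6 -1.92
```

>>> apply_moves --increments '[[[-0.002,0,0.03,-0.5],[-0.001,0,0.03,0],[-0.001,0,0.02,0],[0,0,0.01,0],[0,0,0.004,0]]]'

```text
t: 10.0
tcp_pos: [0.5104, -0.0677, 0.0913]
tool_rot: [-0.007, 1.0, -0.01, 0.019]
force: [0.6, -0.9, 1.1]
finger_gap: 0.753
```

>>> apply_moves --increments '[[[0,0,0.002,0],[0,0,0,0]]]'

```text
t: 10.2
tcp_pos: [0.5105, -0.0675, 0.0907]
tool_rot: [-0.007, 1.0, -0.01, 0.02]
force: [0.5, -0.3, -0.2]
finger_gap: 0.747
```

```bash
python3 go.py .512 -.0666 .077 181;  python3 - <<'E'
from h import *
p,d=manip.snapshot("side")
cv2.imwrite("pics/side6.png",cv2.resize(p[140:230,240:370,::-1],None,fx=6,fy=6,interpolation=cv2.INTER_CUBIC))
E
```

```text
t10.2 tcp [ 0.5105 -0.0675  0.0907] yaw-179.1 delta mm [-1.   1.2 13.8] spin -0.1 F [ 0.5 -0.3 -0.2] gap0.747 q6 -1.92
```

View pics/side6.png

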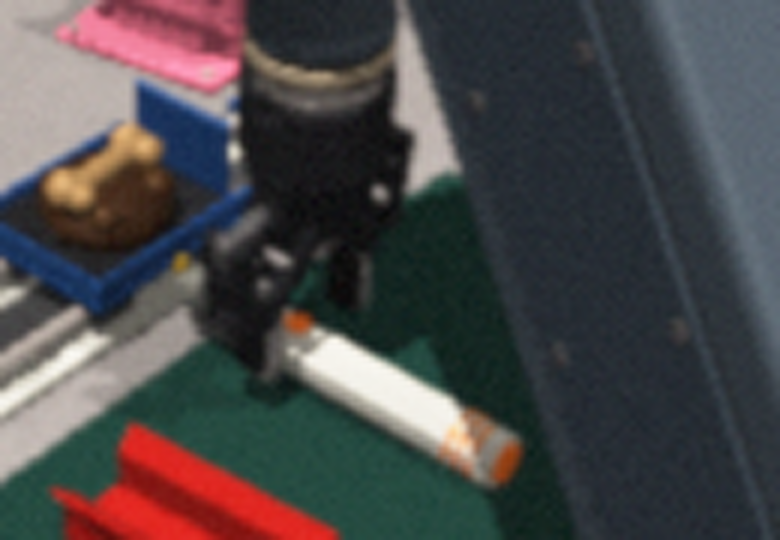

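The fingers straddle the torch at the orange switch (295,322), beside the carriage but clear of it. Descending the last 13 mm.

>>> apply_moves --increments '[[[0,0.001,0.006,0],[0,0,0.004,0],[0,0,0.003,0],[0,0,0.001,0]]]'

```text
t: 10.65
tcp_pos: [0.5123, -0.0669, 0.0779]
tool_rot: [-0.008, 1.0, -0.011, 0.022]
force: [-0.0, 0.4, -0.4]
finger_gap: 0.747
```

```bash
python3 go.py .512 -.0666 .077 181
```

```text
t10.7 tcp [ 0.5123 -0.0669  0.0779] yaw-179.1 delta mm [0.3 0.3 0.9] spin -0.1 F [-0.   0.4 -0.4] gap0.747 q6 -1.92
```

>>> apply_moves --increments '[[[0,0,0,0],[0,0,0,0],[0,0,0,0],[0,0,0,0]]]' --fingers 0 --newtons 50

```text
t: 11.05
tcp_pos: [0.5122, -0.067, 0.0777]
tool_rot: [-0.007, 1.0, -0.011, 0.022]
force: [-0.9, 0.1, -0.2]
finger_gap: 0.316
```

>>> apply_moves --increments '[[[0,0,-0.008,0],[0,0,-0.02,0],[0,0,-0.03,0],[0,0,-0.03,0],[0,0,-0.02,0]]]'

```text
t: 11.55
tcp_pos: [0.5052, -0.0639, 0.1869]
tool_rot: [-0.007, 1.0, -0.009, 0.017]
force: [1.1, -0.1, -3.0]
finger_gap: 0.313
```

```bash
python3 go.py .5035 .1104 .18 183.5
```

```text
t11.6 tcp [ 0.5052 -0.0639  0.1869] yaw-179.2 delta mm [ -0.6 174.4   3.7] spin -2.7 F [ 1.1 -0.1 -3. ] gap0.313 q6 -1.92
```

>>> apply_moves --increments '[[[0,0.03,0,0],[0,0.045,0,-1],[0,0.045,0,-1],[0,0.035,0,-0.7],[0,0.012,0,0]]]'

```text
t: 12.05
tcp_pos: [0.5033, 0.1049, 0.1899]
tool_rot: [-0.028, 0.999, -0.012, 0.024]
force: [-0.0, -0.2, -2.0]
finger_gap: 0.321
```

>>> apply_moves --increments '[[[0,0,0,0],[0,0,0,0]]]'

```text
t: 12.25
tcp_pos: [0.5027, 0.106, 0.1902]
tool_rot: [-0.03, 0.999, -0.012, 0.024]
force: [0.4, -1.3, -2.0]
finger_gap: 0.319
```

```bash
python3 go.py .5035 .1104 .15 183.5;  python3 - <<'E'
from h import *
for n in("top","side"):
    p,d=manip.snapshot(n); cv2.imwrite(f"pics/{n}7.png",p[:,:,::-1]);np.save(f"{n}7d.npy",d)
p=cv2.imread("pics/side7.png");cv2.imwrite("pics/side7c.png",cv2.resize(p[140:280,210:370],None,fx=4.5,fy=4.2,interpolation=cv2.INTER_CUBIC))
p=cv2.imread("pics/top7.png");cv2.imwrite("pics/top7c.png",cv2.resize(p[130:290,160:330],None,fx=4.5,fy=3.7,interpolation=cv2.INTER_CUBIC))
E
```

```text
t12.2 tcp [0.5027 0.106  0.1902] yaw-176.5 delta mm [ 0.8  5.3 40.1] spin -0.0 F [ 0.4 -1.3 -2. ] gap0.319 q6 -1.61
```

View pics/side7c.png

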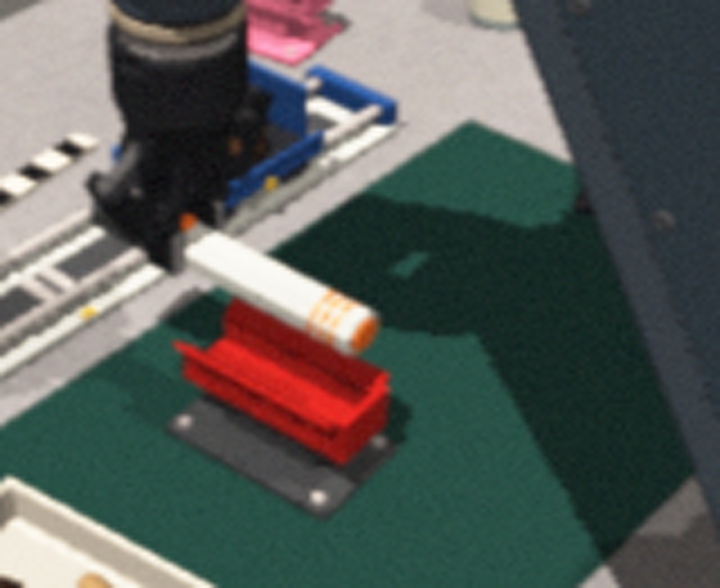

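View pics/top7c.png

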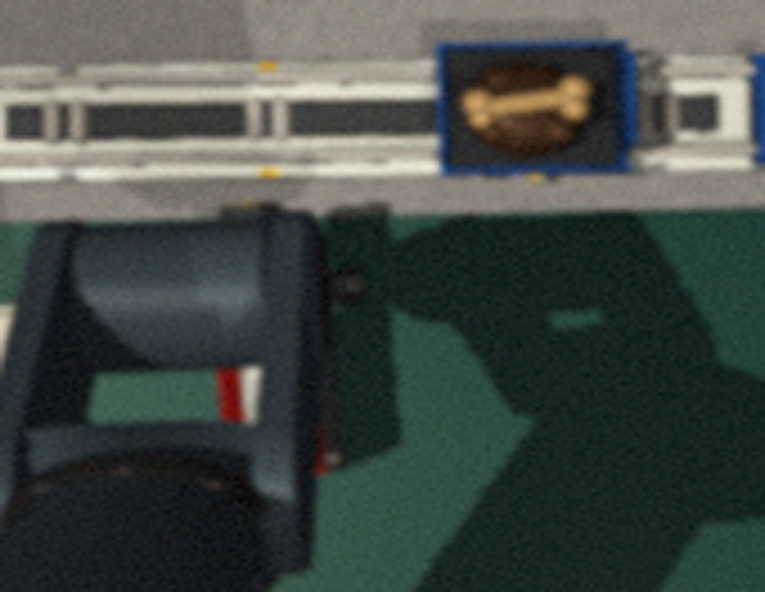

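```bash
cat > tail.py <<'E'
import sys; from h import *
u,v=map(float,sys.argv[1:3])
s=manip.sense();a,M=yaw(s["tool_rot"]); g=s["tcp_pos"]+.0595*M[:,2]
print("tool z",M[:,2].round(3),"x",M[:,0].round(3),"grasp",g.round(4))
m=manip.camera_model("side");o=-m["R"].T@m["t"];r=m["R"].T@np.linalg.inv(m["mtx"])@np.array([u,v,1.])
n=M[:,1]; k=n@(g-o)/(n@r); P=o+k*r; print("tail at",P.round(4),"from grasp",(P-g).round(4),"dist",np.linalg.norm(P-g).round(4),"pitch deg",np.degrees(np.arcsin((g-P)[2]/np.linalg.norm(P-g))).round(2))
E
python3 tail.py 291.1 219.0; python3 tail.py 292.1 219; python3 tail.py 291.1 220
```

```text
tool z [ 0.048 -0.022 -0.999] x [-0.997 -0.059 -0.047] grasp [0.5058 0.104  0.1308]
tail at [0.3723 0.0962 0.1293] from grasp [-0.1335 -0.0077 -0.0015] dist 0.1337 pitch deg 0.62
tool z [ 0.048 -0.022 -0.999] x [-0.997 -0.059 -0.047] grasp [0.5058 0.104  0.1308]
tail at [0.3692 0.0961 0.1311] from grasp [-0.1365 -0.0079  0.0004] dist 0.1368 pitch deg -0.16
tool z [ 0.048 -0.022 -0.999] x [-0.997 -0.059 -0.047] grasp [0.5058 0.104  0.1308]
tail at [0.3722 0.0961 0.1259] from grasp [-0.1336 -0.0078 -0.0049] dist 0.1339 pitch deg 2.08
```

>>> apply_moves --increments '[[[-0.001,0.005,0.01,0],[0,0.003,0.015,0],[0,0.001,0.008,0],[0,0,0,0]]]'

```text
t: 12.75
tcp_pos: [0.5065, 0.1099, 0.1548]
tool_rot: [-0.025, 0.999, -0.012, 0.024]
force: [-0.0, -0.4, -1.7]
finger_gap: 0.315
```

```bash
python3 go.py .506 .112 .155 183.5;  python3 - <<'E'
from h import *
p,d=manip.snapshot("side"); cv2.imwrite("pics/side8c.png",cv2.resize(p[175:265,240:330,::-1],None,fx=6.6,fy=6.6,interpolation=cv2.INTER_CUBIC))
E
```

```text
t12.8 tcp [0.5065 0.1099 0.1548] yaw-177.1 delta mm [ 0.4  2.1 -0.3] spin -0.6 F [-0.  -0.4 -1.7] gap0.315 q6 -1.58
```

View pics/side8c.png

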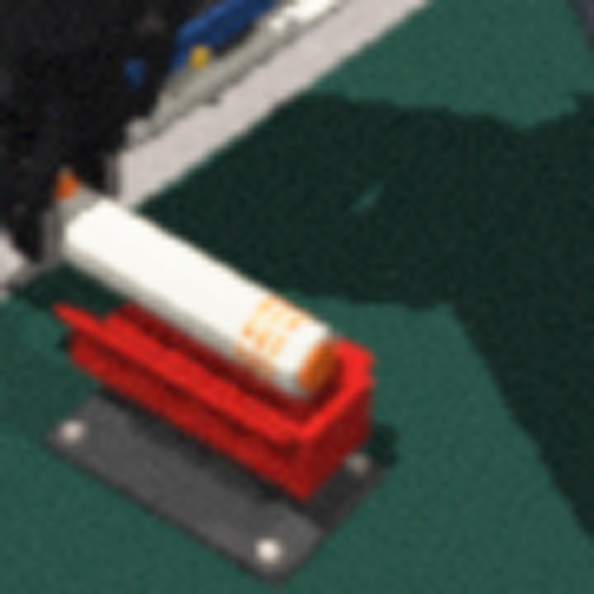

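```bash
python3 tail.py 288.5 229.9
python3 - <<'E'
from h import *
np.set_printoptions(precision=4,suppress=True)
f=lambda u,v:(240+(u+.5)/6.6-.5,175+(v+.5)/6.6-.5)
# predicted bracket features in crop
c,s=np.cos(np.radians(3.5)),np.sin(np.radians(3.5))
for nm,(x,y,z) in dict(backR=(-101,-26.5,77),backL=(-101,26.5,77),backtopmid=(-101,0,74),frontL=(15,26.5,77),frontR=(15,-26.5,77),outBackR=(-105,-26.5,74),seatTail=(-95,0,62)).items():
    X=(.4716+(x*c-y*s)/1000,.1084+(x*s+y*c)/1000,z/1000); q=w2px("side",X); print(nm,((q-[240,175]+.5)*6.6-.5).round(0))
E
```

```text
tool z [ 0.05  -0.023 -0.998] x [-0.997 -0.052 -0.048] grasp [0.5096 0.1086 0.0958]
tail at [0.3749 0.1017 0.0939] from grasp [-0.1347 -0.0068 -0.0018] dist 0.1349 pitch deg 0.78
backR [370. 364.]
backL [287. 442.]
backtopmid [329. 408.]
frontL [ 59. 308.]
frontR [144. 240.]
outBackR [378. 374.]
seatTail [316. 422.]
```

>>> apply_moves --increments '[[[0,0.002,0.006,-0.4],[0,0.001,0.007,-0.2],[0,0,0.005,0],[0,0,0,0]]]'

```text
t: 13.2
tcp_pos: [0.5082, 0.1122, 0.1362]
tool_rot: [-0.031, 0.999, -0.012, 0.025]
force: [0.7, -0.2, -0.7]
finger_gap: 0.316
```

```bash
python3 go.py .507 .112 .122 183.5
```

```text
t13.2 tcp [0.5082 0.1122 0.1362] yaw-176.4 delta mm [ 1.9  0.3 14.1] spin 0.1 F [ 0.7 -0.2 -0.7] gap0.316 q6 -1.58
```

>>> apply_moves --increments '[[[0,0,0.004,0],[0,0,0.003,0],[0,0,0.003,0]]]'

```text
t: 13.5
tcp_pos: [0.5091, 0.1121, 0.126]
tool_rot: [-0.031, 0.999, -0.012, 0.026]
force: [1.3, -0.2, 0.1]
finger_gap: 0.316
```

```bash
python3 go.py .507 .112 .122 183.5;  python3 - <<'E'
from h import *
p,d=manip.snapshot("side"); cv2.imwrite("pics/side9c.png",cv2.resize(p[175:265,240:330,::-1],None,fx=6.6,fy=6.6,interpolation=cv2.INTER_CUBIC))
E
```

```text
t13.5 tcp [0.5091 0.1121 0.126 ] yaw-176.4 delta mm [2.3 0.1 3.9] spin 0.1 F [ 1.3 -0.2  0.1] gap0.316 q6 -1.58
```

View pics/side9c.png

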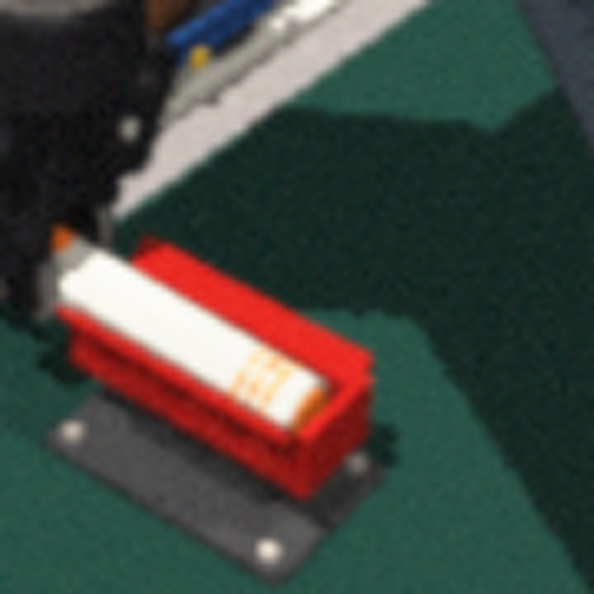

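The barrel is going into the trough cleanly: tail button (313,400), just ahead of the back wall. Finishing the descent in 1-2 mm steps.

>>> apply_moves --increments '[[[0,0,0.0015,0],[0,0,0.0015,0]]]'

```text
t: 13.75
tcp_pos: [0.5095, 0.1119, 0.123]
tool_rot: [-0.031, 0.999, -0.012, 0.026]
force: [-0.8, -1.0, 2.4]
finger_gap: 0.315
```

>>> apply_moves --increments '[[[0,0,0.001,0],[0,0,0.001,0]]]'

```text
t: 13.95
tcp_pos: [0.5097, 0.1118, 0.1219]
tool_rot: [-0.031, 0.999, -0.013, 0.026]
force: [-1.2, -0.6, 11.0]
finger_gap: 0.317
```

>>> apply_moves --increments '[[[0,0,0.0008,0]]]'

```text
t: 14.05
tcp_pos: [0.5097, 0.1118, 0.122]
tool_rot: [-0.031, 0.999, -0.013, 0.026]
force: [-1.3, 0.4, 8.3]
finger_gap: 0.318
```

>>> apply_moves --increments '[[[0,0,0,0],[0,0,0,0],[0,0,0,0]]]' --fingers 0.7

```text
t: 14.35
tcp_pos: [0.51, 0.1119, 0.1223]
tool_rot: [-0.031, 0.999, -0.013, 0.027]
force: [-0.7, -0.2, 0.1]
finger_gap: 0.7
```

```bash
python3 go.py .507 .112 .122 183.5;  python3 - <<'E'
from h import *
p,d=manip.snapshot("side"); cv2.imwrite("pics/side10c.png",cv2.resize(p[165:265,230:330,::-1],None,fx=6,fy=6,interpolation=cv2.INTER_CUBIC))
E
```

```text
t14.3 tcp [0.51   0.1119 0.1223] yaw-176.4 delta mm [3.  0.3 0.1] spin 0.1 F [-0.7 -0.2  0.1] gap0.700 q6 -1.58
```

View pics/side10c.png

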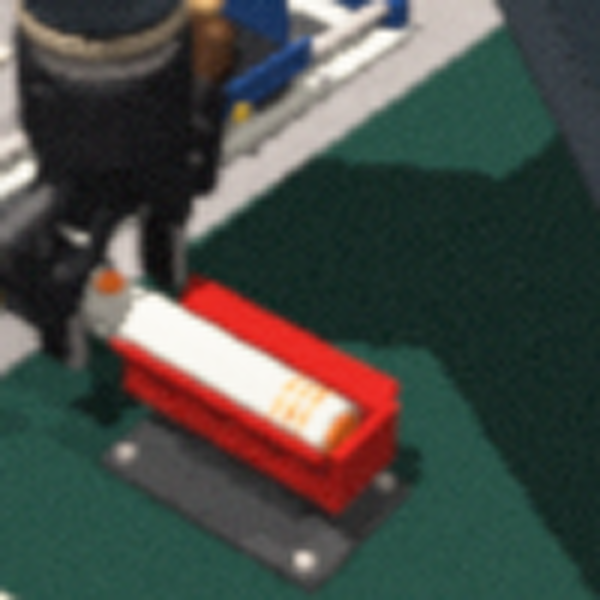

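The torch is seated, tail button (340,425) at the closed end. Withdrawing upward.

>>> apply_moves --increments '[[[0,0,-0.01,0],[0,0,-0.025,0],[0,0,-0.04,0],[0,0,-0.04,0],[0,0,-0.03,0]]]'

```text
t: 14.9
tcp_pos: [0.4996, 0.1151, 0.2686]
tool_rot: [-0.031, 0.999, -0.012, 0.021]
force: [1.1, -0.5, 0.1]
finger_gap: 0.697
```

```bash
python3 go.py .642 -.165 .26 180
```

```text
t14.9 tcp [0.4996 0.1151 0.2686] yaw-176.5 delta mm [-124.4 -288.    21.1] spin 3.5 F [ 1.1 -0.5  0.1] gap0.697 q6 -1.60
```

>>> apply_moves --increments '[[[-0.012,-0.03,0,0.5],[-0.018,-0.042,0,1],[-0.018,-0.042,0,1],[-0.018,-0.042,0,1],[-0.018,-0.042,0,0]]]' --fingers 0 --newtons 50

```text
t: 15.4
tcp_pos: [0.5911, -0.0792, 0.2879]
tool_rot: [-0.005, 1.0, -0.011, 0.028]
force: [0.6, 0.4, 0.7]
finger_gap: -0.001
```

>>> apply_moves --increments '[[[-0.018,-0.042,0,0],[-0.014,-0.03,0,0],[-0.006,-0.012,0,0],[0,0,0,0]]]'

```text
t: 15.8
tcp_pos: [0.6319, -0.1722, 0.2945]
tool_rot: [-0.001, 0.999, -0.012, 0.03]
force: [-1.1, 0.2, -0.2]
finger_gap: 0.001
```

```bash
python3 go.py .642 -.165 .125 180;  python3 - <<'E'
from h import *
for n in("top","side"):
    p,d=manip.snapshot(n); cv2.imwrite(f"pics/{n}11.png",cv2.resize(p[:,:,::-1],(800,600),interpolation=cv2.INTER_CUBIC))
E
```

```text
t15.8 tcp [ 0.6319 -0.1722  0.2945] yaw-179.8 delta mm [  0.   11.3 169.6] spin 0.2 F [-1.1  0.2 -0.2] gap0.001 q6 -2.01
```

View pics/top11.png

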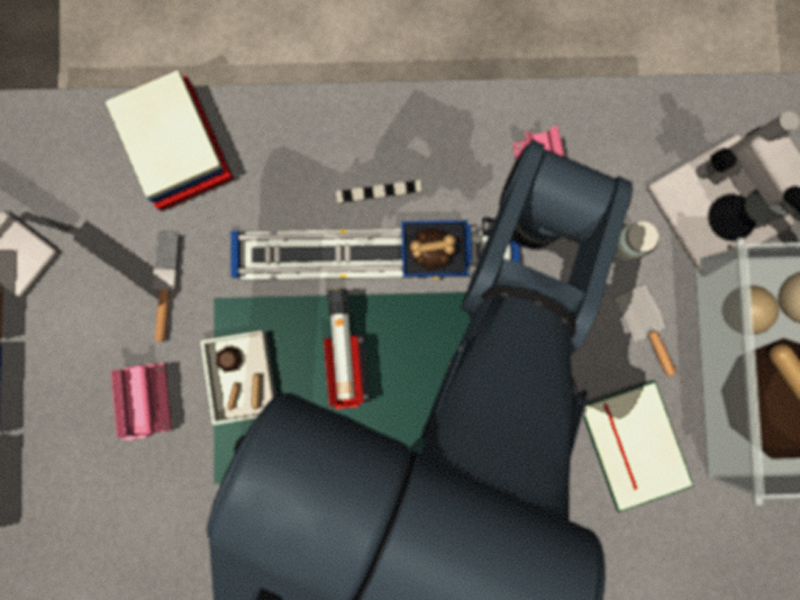

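View pics/side11.png

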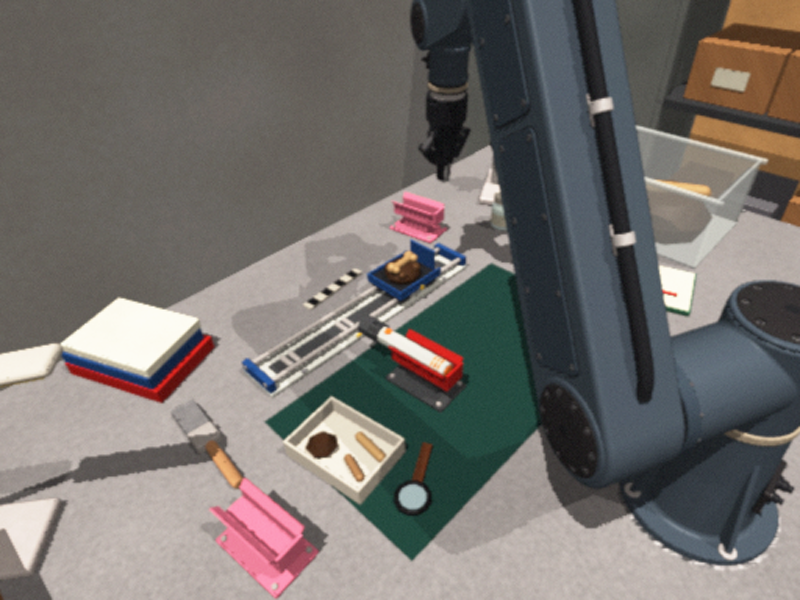

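Top view: the torch lies along the red trough, lens (338,293), tail (345,398). The closed fingers are beyond the carriage's push plate. Lowering between the plate and the end block.

>>> apply_moves --increments '[[[0,0,0.03,0],[0,0,0.04,0],[0,0,0.04,0],[0,0,0.03,0],[0,0,0.015,0]]]'

```text
t: 16.4
tcp_pos: [0.639, -0.1619, 0.1408]
tool_rot: [-0.008, 0.999, -0.011, 0.031]
force: [-0.2, 0.5, 0.3]
finger_gap: 0.002
```

```bash
python3 go.py .642 -.165 .128 180
```

```text
t16.4 tcp [ 0.639  -0.1619  0.1408] yaw-179.1 delta mm [-2.1 -2.9 13. ] spin 0.9 F [-0.2  0.5  0.3] gap0.002 q6 -2.01
```

>>> apply_moves --increments '[[[0,0,0.008,0.8],[0,0.008,0.003,0],[0,0.008,0,0],[0,0.005,0,0],[0,0.003,0,0]]]'

```text
t: 16.9
tcp_pos: [0.6395, -0.1325, 0.1308]
tool_rot: [-0.002, 0.999, -0.01, 0.031]
force: [-0.5, -2.2, -1.1]
finger_gap: 0.002
```

```bash
python3 go.py .642 .04 .128 180
```

```text
t16.9 tcp [ 0.6395 -0.1325  0.1308] yaw-179.7 delta mm [ -3.2 172.5  -0.6] spin 0.3 F [-0.5 -2.2 -1.1] gap0.002 q6 -1.95
```

Contact with the plate (2.2 N). Pushing steadily.

>>> apply_moves --increments '[[[0,0.005,0,0],[0,0.006,0,0],[0,0.007,0,0],[0,0.007,0,0],[0,0.007,0,0]]]'

```text
t: 17.4
tcp_pos: [0.6404, -0.1001, 0.1326]
tool_rot: [-0.002, 0.999, -0.012, 0.033]
force: [0.3, -1.5, 0.0]
finger_gap: -0.004
```

>>> apply_moves --increments '[[[0,0.007,0,0],[0,0.007,0,0],[0,0.007,0,0],[0,0.007,0,0],[0,0.007,0,0]]]'

```text
t: 17.9
tcp_pos: [0.6406, -0.0618, 0.1325]
tool_rot: [-0.002, 0.999, -0.012, 0.034]
force: [-1.2, -1.4, 1.1]
finger_gap: -0.003
```

```bash
python3 go.py .642 .035 .128 180
```

```text
t17.9 tcp [ 0.6406 -0.0618  0.1325] yaw-179.7 delta mm [-1.6 96.9  2.2] spin 0.3 F [-1.2 -1.4  1.1] gap-0.003 q6 -1.84
```

>>> apply_moves --increments '[[[0,0.007,0.0005,0],[0,0.007,0.0005,0],[0,0.007,0.0005,0],[0,0.007,0.0005,0],[0,0.007,0,0]]]'

```text
t: 18.4
tcp_pos: [0.6413, -0.0237, 0.1297]
tool_rot: [-0.002, 0.999, -0.012, 0.035]
force: [-0.3, -1.1, 2.2]
finger_gap: 0.001
```

>>> apply_moves --increments '[[[0,0.007,0,0],[0,0.006,0,0],[0,0.006,0,0],[0,0.005,0,0],[0,0.004,0,0]]]'

```text
t: 18.9
tcp_pos: [0.6414, 0.0074, 0.129]
tool_rot: [-0.002, 0.999, -0.012, 0.035]
force: [-0.2, -1.8, 0.9]
finger_gap: 0.0
```

```bash
python3 go.py .642 .035 .128 180;  python3 - <<'E'
from h import *
for n in("top","side"):
    p,d=manip.snapshot(n); cv2.imwrite(f"pics/{n}12.png",p[:,:,::-1])
    cv2.imwrite(f"pics/{n}12b.png",cv2.resize(p[100:230,150:340,::-1],None,fx=4.2,fy=4.2,interpolation=cv2.INTER_CUBIC))
E
```

```text
t18.9 tcp [0.6414 0.0074 0.129 ] yaw-179.7 delta mm [-0.7 27.6  0.4] spin 0.3 F [-0.2 -1.8  0.9] gap0.000 q6 -1.72
```

View pics/top12b.png

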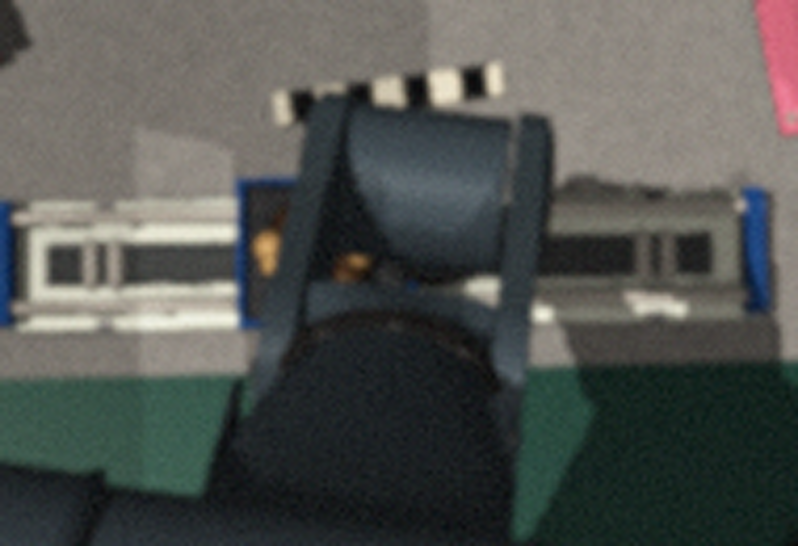

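View pics/side12b.png

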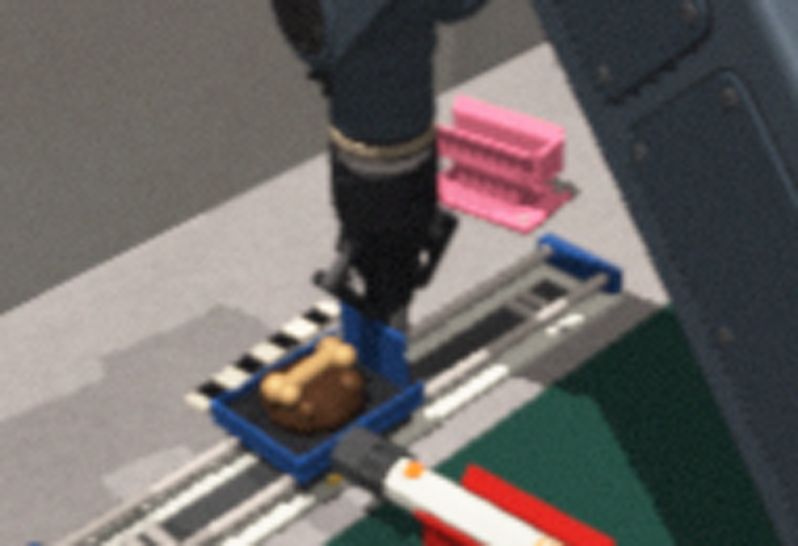

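The carriage is about 28 mm short of the notch (left edge at 240 px in the top crop). The fossil is undisturbed on its pad. Now slow 3 mm steps over the rim.

>>> apply_moves --increments '[[[0,0.003,0,0],[0,0.003,0,0],[0,0.003,0,0],[0,0.003,0,0]]]'

```text
t: 19.4
tcp_pos: [0.6411, 0.0187, 0.1285]
tool_rot: [-0.002, 0.999, -0.013, 0.034]
force: [-1.3, -9.9, 1.2]
finger_gap: 0.0
```

>>> apply_moves --increments '[[[0,0.002,0,0],[0,0.002,0,0]]]'

```text
t: 19.6
tcp_pos: [0.6411, 0.0196, 0.1286]
tool_rot: [-0.003, 0.999, -0.016, 0.034]
force: [-0.1, -9.4, 1.7]
finger_gap: -0.006
```

>>> apply_moves --increments '[[[0,0.003,0,0],[0,0.003,0,0]]]'

```text
t: 19.8
tcp_pos: [0.6412, 0.0216, 0.1287]
tool_rot: [-0.004, 0.999, -0.019, 0.034]
force: [-1.1, -7.8, 1.9]
finger_gap: -0.0
```

>>> apply_moves --increments '[[[0,0.003,0,0],[0,0.003,0,0]]]'

```text
t: 20.0
tcp_pos: [0.6412, 0.0244, 0.1288]
tool_rot: [-0.004, 0.999, -0.022, 0.034]
force: [-0.9, -6.9, 1.0]
finger_gap: -0.001
```

>>> apply_moves --increments '[[[0,0.003,0,0],[0,0.002,0,0]]]'

```text
t: 20.2
tcp_pos: [0.6412, 0.0275, 0.1288]
tool_rot: [-0.004, 0.999, -0.023, 0.033]
force: [-0.3, -3.3, 1.1]
finger_gap: -0.0
```

>>> apply_moves --increments '[[[0,0.002,0,0],[0,0.001,0,0]]]'

```text
t: 20.4
tcp_pos: [0.6412, 0.0304, 0.1288]
tool_rot: [-0.004, 0.999, -0.023, 0.034]
force: [-0.4, -2.0, 1.8]
finger_gap: -0.006
```

>>> apply_moves --increments '[[[0,0,0,0]]]'

```text
t: 20.5
tcp_pos: [0.6412, 0.0309, 0.1288]
tool_rot: [-0.004, 0.999, -0.023, 0.034]
force: [0.6, -2.3, 1.7]
finger_gap: -0.004
```

```bash
python3 go.py .642 .035 .128 180;  python3 - <<'E'
from h import *
for n in("top","side"):
    p,d=manip.snapshot(n); cv2.imwrite(f"pics/{n}13.png",p[:,:,::-1])
    x0=180 if n=="top" else 180
    cv2.imwrite(f"pics/{n}13b.png",cv2.resize(p[130:230,x0:x0+100,::-1],None,fx=6,fy=6,interpolation=cv2.INTER_CUBIC))
E
```

```text
t20.5 tcp [0.6412 0.0309 0.1288] yaw-179.5 delta mm [-0.8  4.1  0.6] spin 0.5 F [ 0.6 -2.3  1.7] gap-0.004 q6 -1.65
```

View pics/top13b.png

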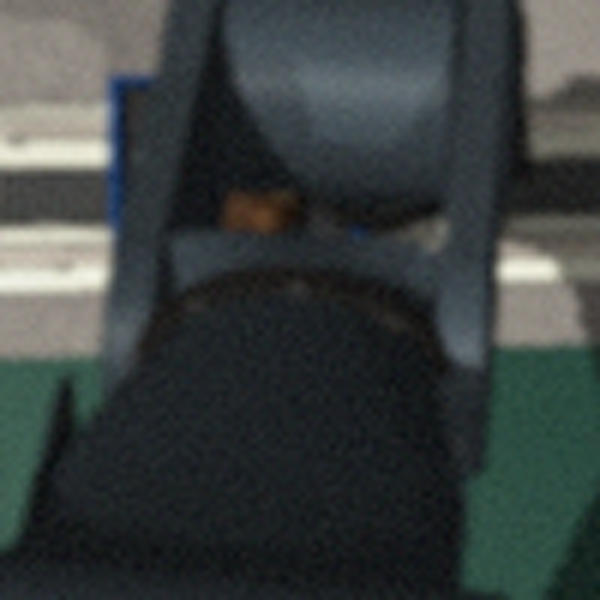

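View pics/side13b.png

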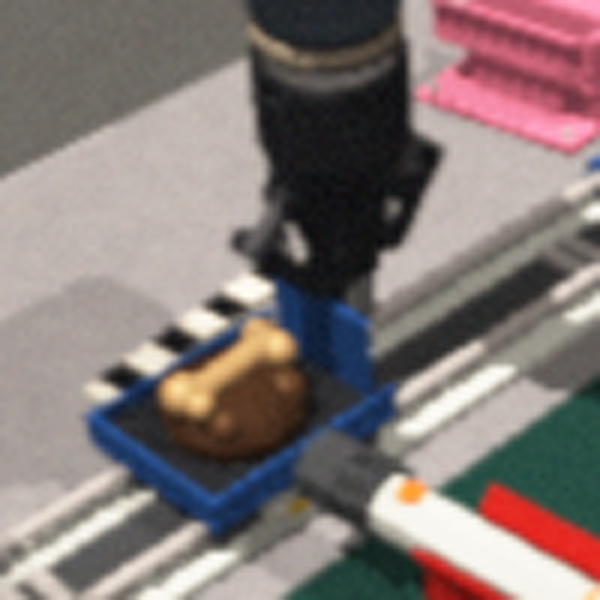

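>>> apply_moves --increments '[[[0,0.0015,0,0],[0,0.0015,0,0]]]'

```text
t: 20.8
tcp_pos: [0.6412, 0.0344, 0.1285]
tool_rot: [-0.004, 0.999, -0.023, 0.034]
force: [0.1, -1.2, 1.5]
finger_gap: -0.004
```

>>> apply_moves --increments '[[[0,0.0015,0,0],[0,0,0,0]]]'

```text
t: 21.0
tcp_pos: [0.6413, 0.0357, 0.1286]
tool_rot: [-0.004, 0.999, -0.023, 0.034]
force: [-0.1, -3.3, 1.7]
finger_gap: 0.001
```

Run:
```python
from h import *
print([px2w("top",u,155,.054)[1].round(4) for u in (257.5,198.0,198.5)], [px2w("top",219.5,v,.008).round(4) for v in(147.5,176.5)])
```

```text
[np.float64(-0.0021), np.float64(0.1641), np.float64(0.1627)] [array([0.6866, 0.1075, 0.008 ]), array([0.6016, 0.1089, 0.008 ])]
```

>>> apply_moves --increments '[[[0,-0.008,0,0],[0,-0.015,0,0],[0,-0.015,-0.01,0],[0,0,-0.04,0],[0,0,-0.045,0]]]'

```text
t: 21.5
tcp_pos: [0.631, -0.0014, 0.2202]
tool_rot: [-0.003, 0.999, -0.021, 0.025]
force: [0.5, -0.3, 0.3]
finger_gap: -0.001
```

>>> apply_moves --increments '[[[0,-0.03,-0.045,0],[0.02,-0.045,-0.03,0],[0.02,-0.045,0,0],[0.02,-0.045,0,0],[0.02,-0.04,0,0]]]'

```text
t: 22.0
tcp_pos: [0.554, -0.2018, 0.3058]
tool_rot: [-0.006, 0.999, -0.023, 0.036]
force: [1.2, -1.7, 0.5]
finger_gap: -0.006
```

```bash
python3 go.py .642 .035 .128 180;  python3 - <<'E'
from h import *
for n in("top","side"):
    p,d=manip.snapshot(n); cv2.imwrite(f"pics/{n}14.png",p[:,:,::-1])
    cv2.imwrite(f"pics/{n}14b.png",cv2.resize(p[:,:,::-1],(800,600),interpolation=cv2.INTER_CUBIC))
p=cv2.imread("pics/top14.png");cv2.imwrite("pics/top14c.png",cv2.resize(p[130:270,140:260],None,fx=5,fy=4.2,interpolation=cv2.INTER_CUBIC))
E
```

```text
t22.0 tcp [ 0.554  -0.2018  0.3058] yaw-179.2 delta mm [-78.3 244.  172.5] spin 0.8 F [ 1.2 -1.7  0.5] gap-0.006 q6 -2.12
```

View pics/top14b.png

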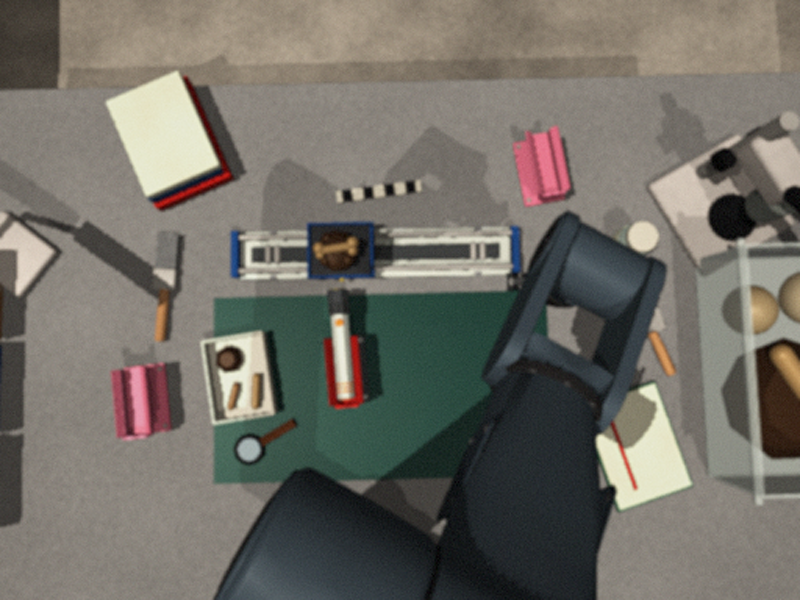

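View pics/top14c.png

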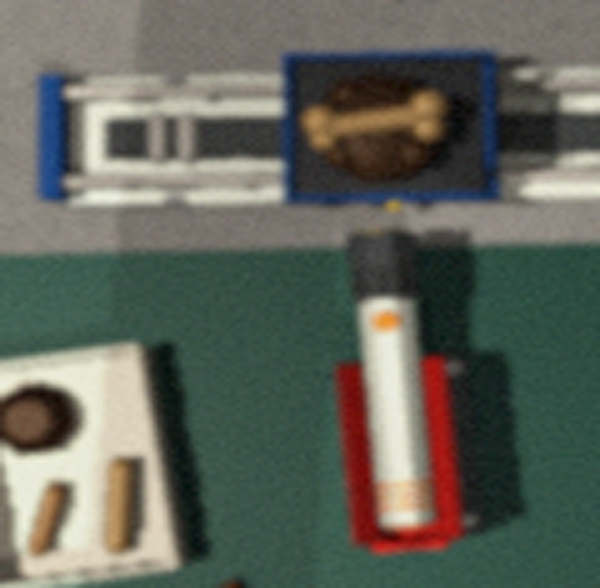

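View pics/side14b.png

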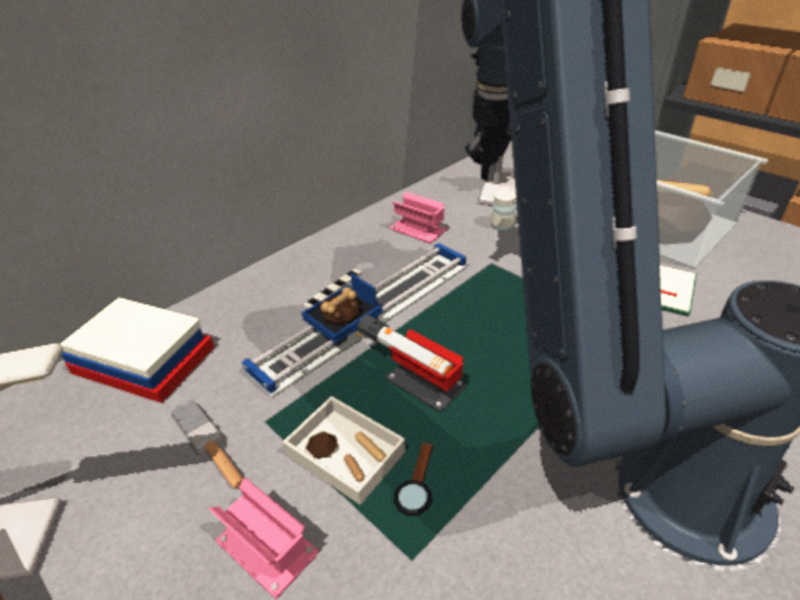

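Run:
```python
from h import *
np.set_printoptions(precision=4,suppress=True)
f=lambda u,v:(140+(u+.5)/5-.5,130+(v+.5)/4.2-.5)
l=px2w("top",*f(285,125),.054)[1];r=px2w("top",*f(497,125),.054)[1];print("carriage",l,r,(l+r)/2)
# start picture, same measure for consistency (crop 4x @140,130)
g=lambda u,v:(140+(u+.5)/4-.5,130+(v+.5)/4-.5)
l=px2w("top",*g(470,118),.054)[1];r=px2w("top",*g(641,118),.054)[1];print("start",l,r,(l+r)/2)
print("notch",px2w("top",*g(318,129),.008))
print("torch: bezel start",px2w("top",*f(388,297),.076),"lens",px2w("top",*f(382,232),.080),"tail",px2w("top",*f(408,525),.07))
```

```text
carriage 0.16816055217481143 0.04986585455012463 0.10901320336246803
start -0.0007439533108163695 -0.12013458498863473 -0.06043926914972555
notch [0.6444 0.1093 0.008 ]
torch: bezel start [0.5283 0.1106 0.076 ] lens [0.5701 0.1128 0.08  ] tail [0.3816 0.1028 0.07  ]
```

Run:
```python
from h import *
p=cv2.imread("pics/top14.png");mm=.0004
x0,x1,y0,y1,z=.355,.585,.05,.17,.076
W=int((y1-y0)/mm);H=int((x1-x0)/mm)
src=np.float32([w2px("top",(a,b,z)) for a,b in [(x1,y1),(x1,y0),(x0,y0),(x0,y1)]]);dst=np.float32([(0,0),(W,0),(W,H),(0,H)])
o=cv2.warpPerspective(p,cv2.getPerspectiveTransform(src,dst),(W,H),flags=cv2.INTER_CUBIC)
for k in range(0,H,25): cv2.line(o,(0,k),(5,k),(255,255,255),1)
cv2.imwrite("pics/r14.png",o)
p=cv2.imread("pics/side14.png");cv2.imwrite("pics/side14c.png",cv2.resize(p[190:265,235:310],None,fx=8,fy=8,interpolation=cv2.INTER_CUBIC))
```

```text
(no output)
```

View pics/r14.png

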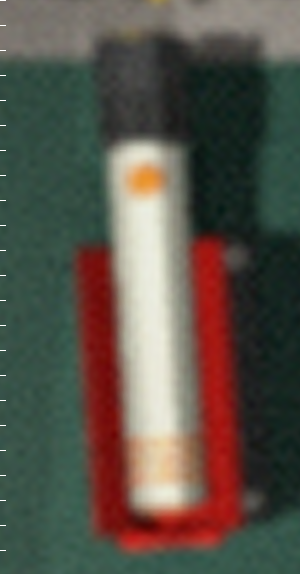

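View pics/side14c.png

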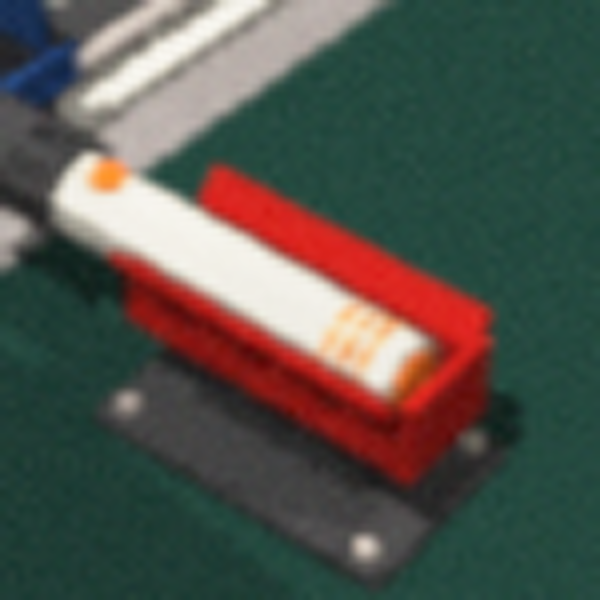

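The carriage measures y = 0.1090 against the notch mark at 0.1093. The torch lies along the trough: bezel start (148,141), tail (165,515), just short of the closed back (~533). Fossil and bystanders look unmoved, and the gripper is clear. Handing in.

Run:
```python
from h import *
s=manip.sense();print(s["t"],abs(s["qd"]).max(),s["tcp_pos"],s["force"])
manip.sign_off()
```

```text
22.1 0.08356461597933283 [ 0.55262197 -0.2051935   0.30542494] [ 0.27397354  0.40437066 -0.75135009]
the job is handed in; nothing more can be done
```

The torch is seated in the red bracket, the carriage is in the middle notch with the fossil on its pad, and I handed the job in at about 22 s of the 69 s allowed.

**What I did:**
- I lifted the torch out of the cradle by its tail, turned it end for end and laid it on the clear strip of mat.
- I took it again at the front of the barrel and lowered it into the bracket, with about 11 N of contact at most before letting go.
- I then pushed the carriage with closed fingers. It took about 10 N at the rim, and the resistance fell away once past it.

**What the last checks showed:**
- **Carriage:** its centre measured y = 0.1090 m against 0.1093 m for the notch marks, so it is in the notch.
- **Torch direction:** it lies along the trough within about 1°, tail at the closed end and lens across the slide.
- **Torch position along the trough:** my measurements disagreed. The bezel edge put the torch about 5 mm forward of the ideal seat, while the tail end put it right on. The average is about 3 mm forward, so I left it.
- **Everything else:** the fossil and bystanders look unmoved in the pictures, and the gripper touches nothing.
- **Tool tilt:** the tool drifted to about 4° off vertical during the run, with no visible effect on the placing or the push.

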